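# Uncover the logger housing and switch it on

## Task

Get the taller of the two aluminium housings ready for its bench test: lift off its loose end cover by the knob, gripping with no more than about 15 N because the knob is hollow, and set the cover down gently, knob up, flat in the empty tray. Then push the toggle switch that was under the cover fully over to its other side. Leave the shorter housing's cover and everything else on the bench where it is.

Things in the scene. Friction and masses are not known exactly. Their poses are not given: they have to be found in the camera images.
- housing: The taller housing: an upright aluminium cylinder fixed to the bench, 84 mm in diameter, on a round foot flange 110 mm in diameter and 12 mm thick. Origin: centre of its underside on the bench, z up. The shoulder that carries the cover is 110 mm up; on it a spigot, 72 mm across, 8 mm high, with the switch on its flat top.
- switch_pivot (a point): The toggle switch's pivot: on the taller housing's axis, 124 mm above the bench, fixed to the housing. The spigot's flat top is 6 mm below it, with a dark nut 20 mm in diameter and 4 mm high around it. The switch swings in the housing's x-z plane.
- switch (a joint): Angle of the toggle switch (rad), 0 to 1.2: at 0 it leans 0.6 rad from vertical towards the housing's -x, at 0.6 it is upright, at 1.2 it leans 0.6 rad towards +x. It starts between 0 and 0.25 and must end fully over, near 1.2. It is stiff enough to stay where it is left (about 1.5 N at its tip moves it).
- switch_tip (a point): Centre of the 10 mm black ball at the end of the steel toggle, 28 mm from the pivot; the toggle's shaft is 6 mm thick. Hidden under the cover at first.
- cover: Loose end cover on the taller housing: an upside-down thin aluminium cup of 84 mm outer diameter, 58 mm high, 3 mm wall, 4 mm top, with a hollow black plastic knob on top: a plain upright cylinder 24 mm in diameter and 36 mm high. About 0.2 kg. Origin: centre of its lower open rim, z up through the knob.
- cover_grip (a point): Point on the cover's axis at which to grip the knob: 86 mm above its lower rim, 28 mm above the cup's top, 8 mm below the top of the knob. The cover overlaps the housing's spigot by 8 mm with 3 mm of play all round, and hides the toggle, which reaches up to 47 mm above the shoulder: raise the cover 50 mm before moving it sideways.
- empty_tray: The empty one of two equal square grey plastic trays fixed to the bench: 140 mm by 140 mm outside, 22 mm high, walls and floor 4 mm thick. Origin: centre of its underside, x and y along its sides.
- parts_tray: The other tray, same size, holding two steel plugs. Not to be used.
- short_housing: The shorter housing, same shape and diameter, shoulder 60 mm above the bench, fixed. Origin: centre of its underside.
- short_cover: The shorter housing's own cover, of the same shape and size. Leave it on.
- plug_a: Loose steel plug standing in the other tray, 32 mm in diameter, 34 mm high. Leave it. Origin: centre of its underside.
- plug_b: A second such plug in the other tray. Leave it.
- tape: Roll of brown tape lying flat, 100 mm in diameter, 24 mm high. Leave it. Origin: centre of its underside.
- screwdriver: Screwdriver with a black handle, 190 mm long, lying behind the housings. Leave it.
- wrench: Steel wrench, 170 mm long, lying flat on the left. Leave it.
- bottle: White plastic bottle with a black cap, 60 mm in diameter, 160 mm high, on the right. Leave it. Origin: centre of its underside.
Mind the look-alikes: they are no part of the job. Leave any blue or pink look-alike of the cover alone.

How it is judged:
By the outcome, as a careful person would: the job done as asked, in the order asked, and still so for the second after the job is handed in, with the robot touching nothing.
It also fails if it takes over 51 s, if anything falls off the work surface, if the arm or the gripper's body presses on something with over 40 N, if the wrist force passes 120 N, or if a joint passes its speed limit or range.

## Robot

A 6-joint arm with a two-finger parallel gripper is mounted at the origin on the work surface. World frame = base frame: x ahead of the robot, y to its left, z up, the work surface at z = 0. Lengths are in m, angles in rad, forces in N, time in s.
With the tool pointing down it reaches from about 0.3 to 0.775 m from the base axis. Payload 14.6 kg.
Tool frame: the origin (TCP) lies midway between the tips of the shut fingers; the grasp point (between the pads) lies 19 mm behind it (ctrl.pinch_z is the z of the grasp point in the tool frame, in m); z points along the fingers, y is the line along which they close (so a half turn about z gives the same grasp; the last joint's range is limited). The gripper opens to 94 mm and grips with 3 to 60 N. Pads are 16 mm wide; open, the fingers measure 119 mm over their backs; the gripper's body (75 mm by 177 mm) begins 78 mm behind the grasp point.
Start: joints at [1.112, 0.3, 1.521, -0, 1.321, -0.067], TCP at [0.21, 0.508, 0.205] pointing down, gripper open.
Joint ranges: [-3.03, 3.03], [-0.79, 2.21], [0.23, 2.52], [-1.04, 4.18], [0, 3.07], [-2.55, 2.55]. Speed limits (rad/s): [2.22, 2.22, 2.57, 3.14, 3.14, 3.14].

## Interface

Orientations are given as [roll, pitch, yaw] about the fixed x, y, z axes, in that order (R = Rz(yaw) Ry(pitch) Rx(roll)).
In Python, from station import ctrl, camera, ticket gives the robot as it stands. The module is installed in compiled form; this text tells all that it offers.
- The arm moves only by the shell command python3 -m inch 'ROWS' [FORCE]. ROWS is text: rows parted by semicolons, each of 7 numbers parted by spaces: the opening, from -1 (shut) to 1 (fully open), then the shift along the tool's x, y, z in units of 0.03 m (1.0 is 0.03 m), then the turn, a rotation vector about the tool's x, y, z in units of 10 degrees (1.0 is 10 degrees). In form: grip dx dy dz rx ry rz; .... A call has 1 to 10 rows; each row shifts and turns the commanded pose from where the row before left it, along the tool's axes as they then stand; what a row does not reach is not made up. A row lasts 1/8 s, in which the tool goes at most 62.5 mm and 10.7 degrees, less where a joint would pass 70% of its speed; a pose out of reach is approached as far as the arm can. A call with a number of a shift or a turn outside -1 to 1 is refused whole. A call with a gripper value outside its range is refused whole. The fingers move at their own pace and stop on an object; FORCE is the grip in N (left out, the last holds). Time passes only in rows, so rows that do not move let the fingers close. It gives the time, the measured TCP pose, the force, the opening and the grip force at its end, in the units of the state.
- ctrl.get_obs(): the state, without advancing time (a new reading comes with each control period).
- camera(name): name is "scene" or "top"; returns a dict with "img" (384x512x3 uint8, blue, green, red), "range_z" (384x512 float32, m along the optical axis (not along the pixel's ray), 0 where there is no reading), "intrinsics" (3x3 intrinsics, pixels), "k1" (the pictures are not rectified: a ray, as slopes to the right and down, at radius r is drawn at 1 + k1 r^2 times it, then the intrinsics apply), "view" (4x4, takes a point from world to camera coordinates). Camera axes: x right, y down, z forward; pixel columns grow to the right and rows downward; lengths in m; the calibration is good to about 2 mm. A picture is of the moment at which its call begins.
- ticket.hand_in(): hands the job in; it is judged then, once.
The state is a dict: "time_s": time; "qpos": joint angles; "joint_vel": joint speeds; "tau": joint torques, N m; "ee_pos": TCP position; "eef_rot": TCP orientation; "force": force on the tool from outside, world axes, zero at the start; "moment": the same for the moment, N m; "grip_width": finger opening in m; "grip_force": force on a finger pad.
Only numpy, scipy, OpenCV 4.12 (cv2) and the standard library are available. Lean on these libraries where they do the work, as an engineer would, in place of code of your own. Each camera call takes 0.05 s, during which the arm holds its last target. There are 200 camera calls.

## Working session

There is one attempt and no reset: what is moved stays moved. The work goes in short steps, Python scripts to look and compute and a shell command to move; the robot and the scene stay as the last step left them, time stands still between calls to the robot, and variables do not carry over. Pictures are saved under pics/ and viewed, at most 10 in all, crops included, and the job is handed in when it is done.

```bash
mkdir -p pics
cat > h.py <<'E'
import numpy as np, cv2
from station import ctrl, camera, ticket
def snap(n,f):
    c=camera(n); cv2.imwrite(f'pics/{f}.png',c['img']); np.savez(f'pics/{f}.npz',**c); return c
def world(c,u,v,z=None):
    """pixel -> world using depth"""
    K=c['intrinsics'];d=float(c['k1'])
    r=cv2.undistortPoints(np.array([[[u,v]]],float),np.asarray(K,float),np.array([d,0,0,0.]))[0,0]
    T=np.linalg.inv(c['view'])
    ray=T[:3,:3]@np.array([r[0],r[1],1.]);o=T[:3,3]
    zz=c['range_z'][int(round(v)),int(round(u))] if z is None else (z-o[2])/ray[2]
    return o+ray*zz
E
python3 - <<'E'
from h import *
for n in('scene','top'):
    c=snap(n,n+'0')
    print(n,c['k1'],c['view'].round(3).tolist())
print(ctrl.get_obs(),ctrl.pinch_z)
E
```

```text
scene -0.0501526553498408 [[0.042, 0.999, -0.01, -0.002], [0.785, -0.039, -0.618, -0.361], [-0.618, 0.018, -0.786, 1.749], [0.0, 0.0, 0.0, 1.0]]
top -0.08964545884343027 [[0.003, -1.0, -0.015, -0.012], [-0.988, -0.001, -0.153, 0.617], [0.153, 0.015, -0.988, 1.034], [0.0, 0.0, 0.0, 1.0]]
{'time_s': 0.1, 'qpos': array([ 1.11238323e+00,  3.00416963e-01,  1.52151782e+00, -1.67483014e-05,
        1.32069330e+00, -6.66085766e-02]), 'joint_vel': array([-0.00149215, -0.00100063, -0.00132045, -0.00043194,  0.00040381,
        0.00055657]), 'tau': array([ 5.97477924e-05, -5.32649159e+01, -3.53278649e+01,  7.08675664e-02,
        2.35582731e-02, -9.02767397e-05]), 'ee_pos': array([0.20992853, 0.50810676, 0.20494279]), 'eef_rot': array([-3.14055845e+00, -5.27300751e-05,  2.74979226e+00]), 'force': array([ 0.10581146,  0.46725282, -0.28740878]), 'moment': array([ 0.05704452,  0.01413771, -0.04158406]), 'grip_force': 0.0, 'grip_width': 0.09405341085922084} -0.0188
```

View pics/scene0.png

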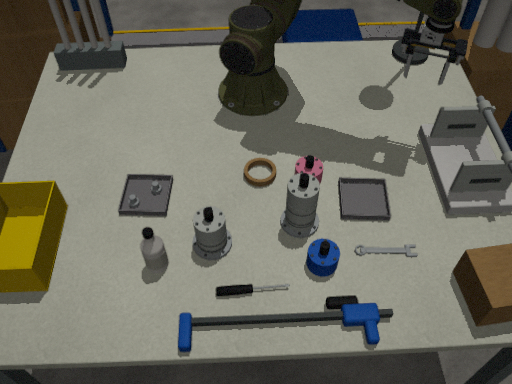

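View pics/top0.png

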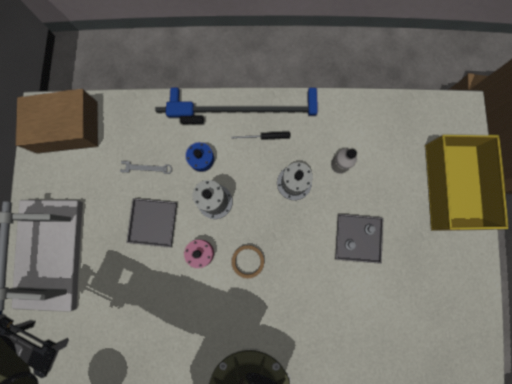

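The scene view shows the tall housing with its knob at about (304,181) and the empty tray at (364,199). The top view shows the same knob at about (208,196) and the tray at (152,222). The blue and pink look-alikes are at (200,156) and (199,253) in the top view. I'll measure with the depth data.

```bash
cat >> h.py <<'E'
def cloud(c):
    h,w=c['range_z'].shape
    uv=np.stack(np.meshgrid(np.arange(w),np.arange(h)),-1).reshape(-1,1,2).astype(float)
    r=cv2.undistortPoints(uv,np.asarray(c['intrinsics'],float),np.array([float(c['k1']),0,0,0.]))[:,0]
    z=c['range_z'].reshape(-1,1); T=np.linalg.inv(c['view'])
    P=np.c_[r*z,z]@T[:3,:3].T+T[:3,3]; P[z[:,0]==0]=np.nan
    return P.reshape(h,w,3)
E
python3 - <<'E'
from h import *
for n,(u,v),t in(('scene',(304,181),(364,199)),('top',(208,196),(152,222))):
    c=np.load(f'pics/{n}0.npz'); P=cloud(c)
    k=world(c,u,v); print(n,'knob pix',k.round(3),'tray',world(c,*t).round(3))
    Q=P.reshape(-1,3); near=Q[np.hypot(*(Q[:,:2]-k[:2]).T)<.08]
    for a,b in((.19,.215),(.16,.175),(.05,.11),(.008,.02)):
        s=near[(near[:,2]>a)&(near[:,2]<b)]
        if len(s): print(a,len(s),s.mean(0).round(4),s.min(0).round(3),s.max(0).round(3))
    # tray rim
    tk=world(c,*t); s=Q[(np.abs(Q[:,:2]-tk[:2]).max(1)<.1)&(Q[:,2]>.014)&(Q[:,2]<.035)]
    print('rim',len(s),cv2.minAreaRect(s[:,:2].astype(np.float32)))
    im=c['img'];x0,y0=(270,140) if n=='scene' else (120,140)
    cv2.imwrite(f'pics/{n}0c.png',cv2.resize(im[y0:y0+120,x0:x0+130],None,fx=5,fy=5,interpolation=cv2.INTER_CUBIC)[:600])
E
```

```text
scene knob pix [0.583 0.108 0.196] tray [0.503 0.308 0.002]
0.19 79 [0.5764 0.1077 0.2001] [0.558 0.098 0.19 ] [0.587 0.119 0.207]
0.16 573 [0.5806 0.1069 0.1669] [0.531 0.067 0.16 ] [0.616 0.15  0.175]
0.05 390 [0.6057 0.1025 0.0807] [0.569 0.066 0.05 ] [0.618 0.15  0.11 ]
0.008 303 [0.599  0.105  0.0123] [0.534 0.054 0.008] [0.629 0.163 0.02 ]
rim 344 ((0.50725257396698, 0.3049820065498352), (0.14173893630504608, 0.14633405208587646), 85.1131591796875)
top knob pix [0.563 0.105 0.204] tray [0.505 0.31  0.005]
0.19 78 [0.5703 0.1113 0.2046] [0.559 0.1   0.19 ] [0.582 0.124 0.209]
0.16 679 [0.5699 0.1114 0.1697] [0.53 0.07 0.16] [0.611 0.154 0.175]
0.05 75 [0.548  0.087  0.0825] [0.529 0.07  0.05 ] [0.594 0.126 0.11 ]
0.008 246 [0.5536 0.0936 0.0139] [0.518 0.057 0.008] [0.641 0.16  0.02 ]
rim 298 ((0.5026472806930542, 0.307395339012146), (0.14267127215862274, 0.14155904948711395), 85.19877624511719)
```

View pics/top0c.png

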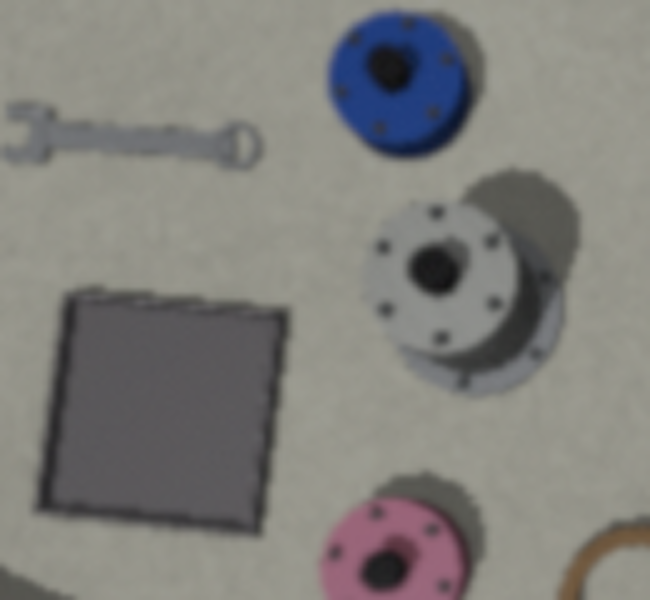

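View pics/scene0c.png

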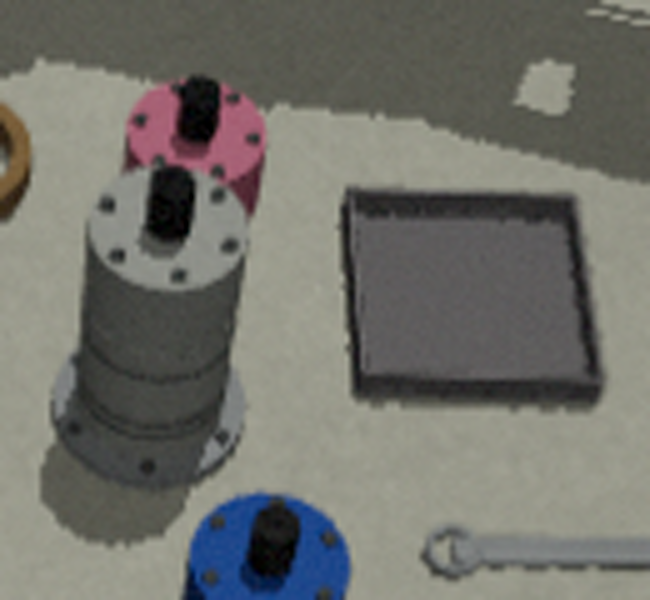

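```bash
cat >> h.py <<'E'
def need(tgt):
    from scipy.spatial.transform import Rotation as R
    o=ctrl.get_obs(); r=R.from_euler('xyz',o['eef_rot'])
    print('units',(r.inv().apply(np.array(tgt)-o['ee_pos'])/.03).round(2),'at',o['ee_pos'].round(4),'rpy',o['eef_rot'].round(3),'t',round(o['time_s'],2))
E
python3 -m inch '1 0 0 -1 0 0 0; 1 -0.95 -0.45 0 0 0 0; 1 -0.95 -0.45 0 0 0 0; 1 -0.95 -0.45 0 0 0 0; 1 -0.95 -0.45 0 0 0 0; 1 -0.95 -0.45 0 0 0 0; 1 -0.95 -0.45 0 0 0 0; 1 -0.95 -0.45 0 0 0 0; 1 -0.95 -0.45 0 0 0 0; 1 -0.95 -0.45 0 0 0 0' 12
python3 -c "
from h import *
need([.572,.110,.235])"
```

```text
time_s: 1.35
ee_pos: [0.4012, 0.2972, 0.2352]
eef_rot: [-3.141, -0.0, 2.75]
force: [0.6, -0.7, 0.0]
grip_width: 0.094
grip_force: 0.0
units [-7.64 -3.59  0.01] at [0.4012 0.2972 0.2352] rpy [-3.141 -0.     2.75 ] t 1.35
```

```bash
python3 -m inch '1 -0.95 -0.45 0 0 0 0; 1 -0.95 -0.45 0 0 0 0; 1 -0.95 -0.45 0 0 0 0; 1 -0.95 -0.45 0 0 0 0; 1 -0.95 -0.45 0 0 0 0; 1 -0.95 -0.45 0 0 0 0; 1 -0.95 -0.45 0 0 0 0; 1 -0.95 -0.44 0 0 0 0; 1 0 0 0 0 0 0' 12
python3 - <<'E'
from h import *
need([.572,.110,.177])
c=snap('scene','s1')
for x in ('top',): snap(x,'t1')
cv2.imwrite('pics/s1c.png',cv2.resize(c['img'][100:250,240:400],None,fx=4,fy=4,interpolation=cv2.INTER_CUBIC))
E
```

```text
time_s: 2.48
ee_pos: [0.5708, 0.1102, 0.2346]
eef_rot: [-3.141, -0.001, 2.748]
force: [-0.6, -0.1, -0.4]
grip_width: 0.0939
grip_force: 0.0
units [-0.04  0.01  1.92] at [0.5708 0.1102 0.2346] rpy [-3.141e+00 -1.000e-03  2.748e+00] t 2.48
```

View pics/s1c.png

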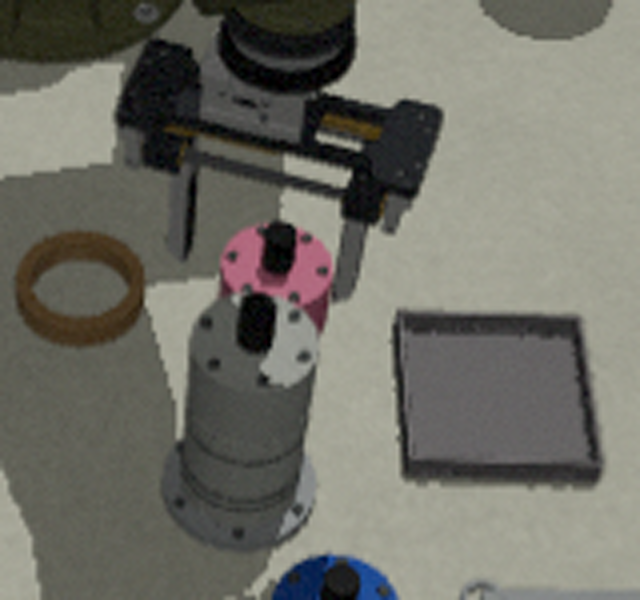

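The fingers hang either side of the knob: their tips are at crop (180,255) and (345,295), with the knob top at (258,300). I'll lower and grip.

```bash
python3 -m inch '1 0 0 0.5 0 0 0; 1 0 0 0.5 0 0 0; 1 0 0 0.5 0 0 0; 1 0 0 0.4 0 0 0; 1 0 0 0 0 0 0; 0 0 0 0 0 0 0; -0.2 0 0 0 0 0 0; -0.4 0 0 0 0 0 0; -0.5 0 0 0 0 0 0; -0.6 0 0 0 0 0 0' 12
python3 -m inch '-0.7 0 0 0 0 0 0; -0.8 0 0 0 0 0 0; -1 0 0 0 0 0 0; -1 0 0 0 0 0 0; -1 0 0 0 0 0 0; -1 0 0 0 0 0 0' 12
```

```text
time_s: 3.82
ee_pos: [0.5703, 0.1115, 0.1785]
eef_rot: [-3.142, 0.0, 2.75]
force: [-0.8, -0.3, 0.3]
grip_width: 0.0474
grip_force: 0.0
time_s: 4.58
ee_pos: [0.5703, 0.1115, 0.1784]
eef_rot: [-3.142, -0.0, 2.75]
force: [0.4, -0.4, -1.5]
grip_width: 0.0238
grip_force: 12.0
```

```bash
python3 -m inch '-1 0 0 -0.15 0 0 0; -1 0 0 -0.25 0 0 0; -1 0 0 -0.3 0 0 0; -1 0 0 -0.3 0 0 0; -1 0 0 -0.3 0 0 0; -1 0 0 -0.3 0 0 0; -1 0 0 -0.3 0 0 0; -1 0 0 -0.3 0 0 0; -1 0 0 -0.2 0 0 0; -1 0 0 0 0 0 0' 12
python3 - <<'E'
from h import *
need([.505,.3065,.255])
c=snap('scene','s2')
cv2.imwrite('pics/s2c.png',cv2.resize(c['img'][120:250,250:380],None,fx=4.5,fy=4.5,interpolation=cv2.INTER_CUBIC))
E
```

```text
time_s: 5.82
ee_pos: [0.5704, 0.1115, 0.2508]
eef_rot: [3.141, 0.001, 2.75]
force: [0.3, 0.3, -1.9]
grip_width: 0.0233
grip_force: 12.0
units [ 4.5   5.18 -0.14] at [0.5704 0.1115 0.2508] rpy [3.141e+00 1.000e-03 2.750e+00] t 5.83
```

View pics/s2c.png

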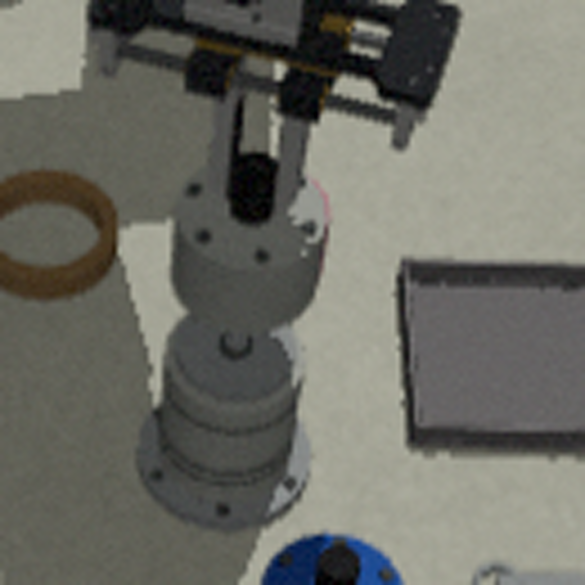

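The cover is clear of the housing and hangs upright, with the nut visible at crop (235,345). Next, over to the tray.

```bash
python3 -m inch '-1 0.3 0.35 0 0 0 0; -1 0.6 0.7 0 0 0 0; -1 0.6 0.7 0 0 0 0; -1 0.6 0.7 0 0 0 0; -1 0.6 0.7 0 0 0 0; -1 0.6 0.7 0 0 0 0; -1 0.6 0.7 0 0 0 0; -1 0.4 0.4 0 0 0 0; -1 0.2 0.23 0 0 0 0; -1 0 0 0 0 0 0' 12
python3 -m inch '-1 0 0 0.5 0 0 0; -1 0 0 0.8 0 0 0; -1 0 0 0.8 0 0 0; -1 0 0 0.8 0 0 0; -1 0 0 0.8 0 0 0; -1 0 0 0.8 0 0 0; -1 0 0 0.6 0 0 0; -1 0 0 0.3 0 0 0; -1 0 0 0.15 0 0 0; -1 0 0 0 0 0 0' 12
python3 - <<'E'
from h import *
need([.505,.3065,.0724])
o=ctrl.get_obs();print(o['force'],o['grip_width'])
E
```

```text
time_s: 7.12
ee_pos: [0.5048, 0.3068, 0.2504]
eef_rot: [-3.141, -0.0, 2.75]
force: [0.1, -0.1, -2.5]
grip_width: 0.024
grip_force: 12.0
time_s: 8.38
ee_pos: [0.505, 0.3067, 0.0842]
eef_rot: [3.141, 0.0, 2.75]
force: [0.5, 0.5, -1.5]
grip_width: 0.0235
grip_force: 12.0
units [-0.   -0.01  0.39] at [0.505  0.3067 0.0842] rpy [3.141 0.    2.75 ] t 8.38
[ 0.54881588  0.49344737 -1.50552624] 0.023538957012349683
```

```bash
python3 -m inch '-1 0 0 0.08 0 0 0; -1 0 0 0.08 0 0 0; -1 0 0 0.06 0 0 0; -1 0 0 0.05 0 0 0; -1 0 0 0.05 0 0 0; -1 0 0 0.03 0 0 0; -1 0 0 0 0 0 0' 12
python3 -m inch '-1 0 0 0.03 0 0 0; -1 0 0 0 0 0 0' 12
```

```text
time_s: 9.25
ee_pos: [0.5048, 0.3066, 0.0734]
eef_rot: [-3.142, -0.0, 2.75]
force: [0.5, -0.2, -1.5]
grip_width: 0.0237
grip_force: 12.0
time_s: 9.5
ee_pos: [0.5048, 0.3066, 0.0725]
eef_rot: [-3.142, -0.0, 2.75]
force: [0.9, 0.8, -2.6]
grip_width: 0.0239
grip_force: 12.0
```

```bash
python3 -m inch '-1 0 0 0.03 0 0 0; -1 0 0 0 0 0 0' 12
python3 -m inch '-1 0 0 0.03 0 0 0; -1 0 0 0 0 0 0' 12
```

```text
time_s: 9.75
ee_pos: [0.505, 0.3066, 0.0724]
eef_rot: [3.141, 0.0, 2.75]
force: [-2.9, -3.1, 5.9]
grip_width: 0.0238
grip_force: 12.0
time_s: 10.0
ee_pos: [0.5051, 0.3066, 0.0722]
eef_rot: [3.141, 0.001, 2.75]
force: [-5.4, -4.6, 13.0]
grip_width: 0.0236
grip_force: 12.0
```

Contact. I'll ease off, release and rise.

```bash
python3 -m inch '-1 0 0 -0.03 0 0 0; -1 0 0 -0.015 0 0 0; -0.55 0 0 0 0 0 0; -0.3 0 0 0 0 0 0; 0.1 0 0 0 0 0 0; 0.1 0 0 0 0 0 0; 0.1 0 0 0 0 0 0; 0.1 0 0 -0.3 0 0 0; 0.1 0 0 -0.8 0 0 0; 0.1 0 0 -1 0 0 0' 12
python3 -m inch '0 0 0 -1 0 0 0; -0.5 0 0 -1 0 0 0; -1 0 0 -1 0 0 0; -1 0.9 0 0 0 0 0; -1 0.9 0 0 0 0 0; -1 0.9 0 0 0 0 0; -1 0.9 0 0 0 0 0;-1 0 0 0 0 0 0'
python3 - <<'E'
from h import *
c=snap('scene','s3');d=snap('top','t3')
a=cv2.resize(c['img'][150:250,275:375],None,fx=4,fy=4,interpolation=cv2.INTER_CUBIC)
a2=cv2.resize(c['img'][175:240,280:330],None,fx=8,fy=8,interpolation=cv2.INTER_CUBIC)[:400]
b=cv2.resize(d['img'][170:220,185:235],None,fx=8,fy=8,interpolation=cv2.INTER_CUBIC)
cv2.imwrite('pics/m3.png',np.hstack([a2[:400],b]))
e=cv2.resize(d['img'][150:250,110:260],None,fx=2,fy=2)
P=cloud(d);Q=P.reshape(-1,3)
s=Q[(np.hypot(Q[:,0]-.505,Q[:,1]-.3065)<.045)&(Q[:,2]>.05)]
for a,b in((.05,.07),(.09,.11)):
    w=s[(s[:,2]>a)&(s[:,2]<b)];print(len(w),w.mean(0) if len(w) else '')
s=Q[(np.hypot(Q[:,0]-.571,Q[:,1]-.111)<.03)&(Q[:,2]>.127)];print(s.round(3).tolist())
Q=cloud(c).reshape(-1,3);s=Q[(np.hypot(Q[:,0]-.571,Q[:,1]-.111)<.03)&(Q[:,2]>.127)];print(s.round(3).tolist())
print(ctrl.get_obs()['ee_pos'])
E
```

```text
time_s: 11.25
ee_pos: [0.5047, 0.3066, 0.1361]
eef_rot: [-3.141, -0.0, 2.75]
force: [0.6, 0.3, 0.4]
grip_width: 0.0514
grip_force: 0.0
time_s: 12.25
ee_pos: [0.4041, 0.3485, 0.226]
eef_rot: [3.141, 0.0, 2.752]
force: [0.9, 0.4, 0.3]
grip_width: 0.0001
grip_force: 0.0
567 [0.50447488 0.30384204 0.06356826]
63 [0.5045389  0.30628492 0.0992556 ]
[[0.575, 0.116, 0.127], [0.575, 0.107, 0.131], [0.572, 0.119, 0.128], [0.572, 0.113, 0.133], [0.573, 0.11, 0.127], [0.57, 0.119, 0.127], [0.568, 0.114, 0.14], [0.569, 0.112, 0.137], [0.569, 0.11, 0.131], [0.57, 0.102, 0.127], [0.565, 0.113, 0.145], [0.565, 0.111, 0.143], [0.567, 0.11, 0.129], [0.567, 0.107, 0.129], [0.561, 0.118, 0.153], [0.561, 0.114, 0.157], [0.561, 0.112, 0.157], [0.561, 0.11, 0.151], [0.558, 0.117, 0.16], [0.558, 0.114, 0.157], [0.558, 0.112, 0.157], [0.558, 0.109, 0.156], [0.556, 0.115, 0.155], [0.556, 0.112, 0.152]]
[[0.555, 0.111, 0.149], [0.563, 0.107, 0.155], [0.562, 0.11, 0.154], [0.558, 0.114, 0.148], [0.562, 0.105, 0.15], [0.563, 0.108, 0.151], [0.566, 0.11, 0.154], [0.561, 0.113, 0.148], [0.565, 0.108, 0.149], [0.564, 0.11, 0.148], [0.565, 0.113, 0.149], [0.565, 0.108, 0.145], [0.565, 0.11, 0.145], [0.566, 0.108, 0.142], [0.566, 0.111, 0.142], [0.569, 0.108, 0.141], [0.568, 0.111, 0.14], [0.567, 0.108, 0.134], [0.57, 0.11, 0.138], [0.572, 0.108, 0.136], [0.568, 0.111, 0.132], [0.572, 0.108, 0.132], [0.571, 0.111, 0.131], [0.573, 0.108, 0.129], [0.572, 0.111, 0.128], [0.576, 0.11, 0.129], [0.579, 0.108, 0.128]]
[0.40541567 0.3478489  0.2256516 ]
```

View pics/m3.png

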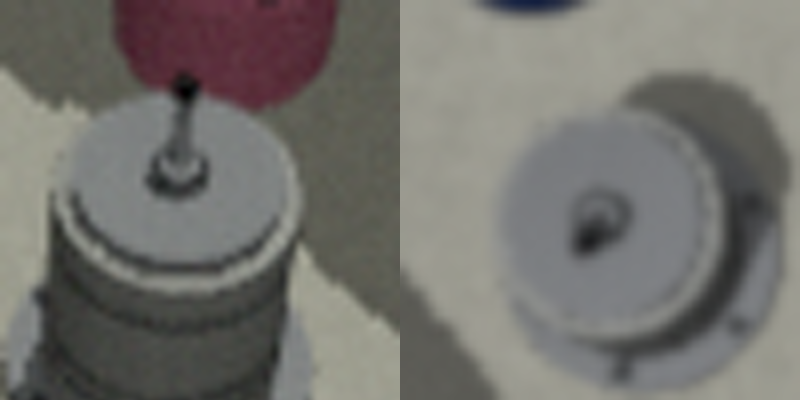

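The left crop (scene) shows the ball at about (185,88) and the nut at (180,170). In the right crop (top) they are at (585,240) and (603,213). The toggle leans towards the robot.

Run:
```python
from h import *
c=np.load('pics/s3.npz');d=np.load('pics/t3.npz')
for n,k,b,p in(('s',c,(303.1,186),(302.5,196.2)),('t',d,(208.1,200),(210.4,196.6))):
    B=world(k,*b,z=.148);N=world(k,*p,z=.122);print(n,B.round(4),N.round(4))
    P=cloud(k).reshape(-1,3);w=P[(np.hypot(P[:,0]-.571,P[:,1]-.111)<.05)&(P[:,2]>.1)&(P[:,2]<.126)]
    print(len(w),w.mean(0).round(4),w.min(0).round(3),w.max(0).round(3))
    D=B-N;print(np.degrees(np.arctan2(D[1],D[0])),np.hypot(D[0],D[1]))
```

```text
s [0.561 0.111 0.148] [0.5749 0.1097 0.122 ]
643 [0.5819 0.1071 0.1141] [0.53  0.067 0.1  ] [0.618 0.15  0.125]
174.8748123234204 0.013956586637921738
t [0.559  0.1126 0.148 ] [0.5716 0.11   0.122 ]
653 [0.57   0.1105 0.1174] [0.529 0.071 0.1  ] [0.612 0.153 0.126]
168.46915454324386 0.0128020990973876
```

```bash
python3 -m inch '-1 0 0 0 0 0 -0.72; -1 0 0 0 0 0 -0.72; -1 0 0 0 0 0 0' | grep eef
python3 -c "
from h import *
need([.526,.117,.20])"
```

```text
eef_rot: [-3.142, 0.0, 3.0]
units [-5.06 -7.04  0.84] at [0.4058 0.3475 0.2251] rpy [-3.142  0.     3.   ] t 12.72
```

```bash
python3 -m inch '-1 -0.6 -0.85 0.1 0 0 0; -1 -0.6 -0.85 0.1 0 0 0; -1 -0.6 -0.85 0.1 0 0 0; -1 -0.6 -0.85 0.1 0 0 0; -1 -0.6 -0.85 0.1 0 0 0; -1 -0.6 -0.85 0.1 0 0 0; -1 -0.6 -0.85 0.1 0 0 0; -1 -0.6 -0.85 0.1 0 0 0; -1 -0.2 -0.2 0 0 0 0; -1 0 0 0 0 0 0' | grep ee
python3 -c "
from h import *
need([.526,.117,.138])"
```

```text
ee_pos: [0.5243, 0.1188, 0.2011]
eef_rot: [3.142, -0.0, 2.999]
units [-0.06 -0.05  2.1 ] at [0.5243 0.1188 0.2011] rpy [ 3.142 -0.     2.999] t 13.97
```

```bash
python3 -m inch '-1 -0.05 -0.05 0.7 0 0 0; -1 0 0 0.7 0 0 0; -1 0 0 0.7 0 0 0; -1 0 0 0 0 0 0; -1 -0.3 0 0 0 0 0; -1 -0.3 0 0 0 0 0; -1 -0.2 0 0 0 0 0; -1 -0.2 0 0 0 0 0; -1 -0.2 0 0 0 0 0; -1 0 0 0 0 0 0'
python3 -m inch '-1 -0.1 0 0 0 0 0; -1 -0.1 0 0 0 0 0; -1 0 0 0 0 0 0'
```

```text
time_s: 15.22
ee_pos: [0.5614, 0.1121, 0.1379]
eef_rot: [3.142, 0.0, 3.001]
force: [-0.6, -0.3, -0.1]
grip_width: 0.0003
grip_force: 0.0
time_s: 15.6
ee_pos: [0.5669, 0.1114, 0.1378]
eef_rot: [-3.141, -0.001, 3.001]
force: [-2.8, 0.3, -1.7]
grip_width: 0.0007
grip_force: 1.6
```

```bash
python3 -m inch '-1 -0.07 0 0 0 0 0; -1 -0.07 0 0 0 0 0; -1 0 0 0 0 0 0' | grep -E 'pos|^force'
python3 -m inch '-1 -0.05 0 0 0 0 0; -1 0 0 0 0 0 0'| grep -E 'pos|^force'
python3 -m inch '-1 -0.04 0 0 0 0 0; -1 0 0 0 0 0 0'| grep -E 'pos|^force'
python3 -c "
from h import *
c=snap('scene','s4')
cv2.imwrite('pics/s4c.png',cv2.resize(c['img'][150:230,270:350],None,fx=7,fy=7,interpolation=cv2.INTER_CUBIC))"
```

```text
ee_pos: [0.5708, 0.1109, 0.138]
force: [-6.7, -0.3, 1.6]
ee_pos: [0.5714, 0.1108, 0.1379]
force: [-13.2, 0.8, 4.6]
ee_pos: [0.5718, 0.1107, 0.1378]
force: [-18.7, 1.1, 5.7]
```

View pics/s4c.png

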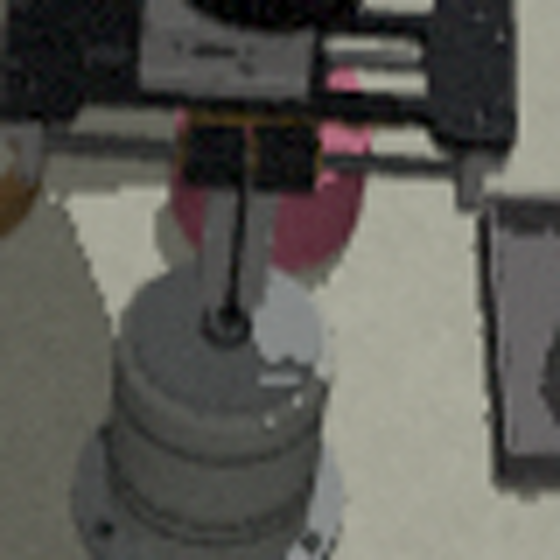

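Force rises sharply at the end stop, and the ball now covers the nut at about (228,320). I'll back off, rise and check.

```bash
python3 -m inch '-1 0.1 0 0 0 0 0; -1 0.5 0 0 0 0 0; -1 0.6 0 0 0 0 0; -1 0.2 0 -0.8 0 0 0; -1 0 0 -1 0 0 0; -1 0 0 -1 0 0 0; -1 0.5 0 -1 0 0 0; -1 1 0 0 0 0 0; -1 1 0 0 0 0 0; -1 0 0 0 0 0 0'
python3 - <<'E'
from h import *
c=snap('scene','s5');d=snap('top','t5')
a=cv2.resize(c['img'][145:245,280:400],None,fx=4,fy=4,interpolation=cv2.INTER_CUBIC)
b=cv2.resize(d['img'][180:212,192:224],None,fx=9.375,fy=12.5,interpolation=cv2.INTER_CUBIC)
cv2.imwrite('pics/m5.png',np.hstack([a,b[:400]]))
for k in(c,d):
    Q=cloud(k).reshape(-1,3);s=Q[(np.hypot(Q[:,0]-.571,Q[:,1]-.1105)<.03)&(Q[:,2]>.14)];print(len(s),s.mean(0).round(4))
E
```

```text
time_s: 17.77
ee_pos: [0.4576, 0.127, 0.2531]
eef_rot: [3.141, 0.003, 3.002]
force: [0.9, 0.3, 0.8]
grip_width: 0.001
grip_force: 0.0
12 [0.59   0.1063 0.149 ]
13 [0.5843 0.11   0.1499]
```

View pics/m5.png

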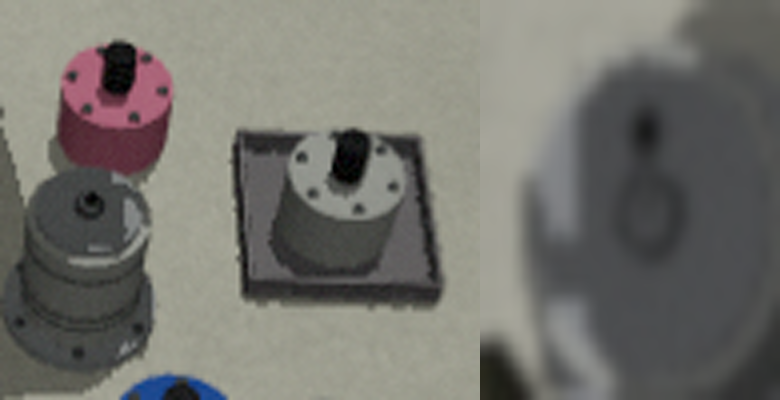

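The ball now sits about 15–16 mm to the far side of the pivot (top crop (645,125), nut (650,210)), and the cover is flat and upright in the tray.

```bash
python3 -c "
from station import ticket
print(ticket.hand_in())"
```

```text
the job is handed in; nothing more can be done
None
```

I set the taller housing's cover knob up and flat in the empty tray (12 N grip), pushed the toggle to its far stop, touched nothing else on the bench, and handed the job in at about 18 s.

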